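Set the extension of a telescopic rod in its clamp housing

ROBOT

A 6-joint arm with a two-finger parallel gripper is mounted at the origin on a cart in front of the work surface, level with it; the furniture and walls round the work are solid. World frame = base frame: x ahead of the robot, y to its left, z up, the work surface at z = 0. Lengths are in m, angles in rad, forces in N, time in s.
With the tool pointing down it reaches from about 0.3 to 0.875 m from the base axis. Payload 6.4 kg.
Tool frame: the origin (TCP) lies at the very end of the fingers, on their centre line; the grasp point (between the pads) lies 19 mm behind it; z points along the fingers, y is the line along which they close (so a half turn about z gives the same grasp; the last joint's range is limited). The gripper opens to 85 mm and grips with 20 to 120 N. Pads are 22 mm wide; open, the fingers measure 114 mm over their backs; the gripper's body (76 mm by 85 mm) begins 54 mm behind the grasp point. The pads swing forward as they close: fully open they stand 13 mm farther back than shut.
Start: joints at [-1.38, 0.181, 1.607, -0, 1.354, -0.206], TCP at [0.222, -0.53, 0.231] pointing down, gripper open.
Joint ranges: [-2.99, 2.99], [-0.89, 2.07], [0.3, 2.58], [-1.14, 4.28], [0, 2.63], [-3.12, 3.12]. Speed limits (rad/s): [2.57, 2.57, 3.01, 3.14, 3.14, 3.14].

INTERFACE

Orientations are given as a unit quaternion [w, x, y, z].
In Python, from bench import telemetry, camera, ctrl, spotter gives the robot as it stands.
- The arm moves only by the tool send_rows, never from a script. Its argument "series" is a list of rows, each a list of 3 entries, a list of its own where there are three numbers: the turn, a rotation vector about the world's x, y, z in degrees, then the shift along the world's x, y, z in mm, then the closure, from -1 (fully open) to 1 (shut), so that 0 is half open. In form: [[[rx, ry, rz], [dx, dy, dz], gripper], ...]. A call has 1 to 10 rows; each row is the pose to reach, as a shift and turn from the pose commanded when the call began; what a row does not reach only later rows make up. A row lasts 1/8 s, in which the tool goes at most 62.5 mm and 10.7 degrees, less where a joint would pass 70% of its speed; a pose out of reach is approached as far as the arm can. A call with a gripper value outside its range is refused whole. The fingers move at their own pace and stop on an object; the grip force is fixed at half the most. Time passes only in rows, so rows that repeat a pose let the fingers close. It gives the time, the measured TCP pose, the force, the opening and the grip force at its end, in the units of the state.
- telemetry.get_obs(): the state, without advancing time (a new reading comes with each control period).
- camera(name): name is "scene" or "top" or "wrist"; returns a dict with "pixels" (400x640x3 uint8, red, green, blue), "camera_matrix" (3x3 intrinsics, pixels), "xyz" and "orientation" of the camera in the world. Camera axes: x right, y up, looking along -z (the intrinsics and any distortion apply to the point x, -y, -z); pixel columns grow to the right and rows downward; lengths in m; the calibration is good to about 2 mm. A picture is of the moment at which its call begins. There is no depth.
- ctrl.hand_in(): hands the job in; it is judged then, once.
Trained networks look in the newest picture that a camera, given by its name, has taken for a name from the list of things; names that differ only in an ending like _2 or _b are one class to them, and where a whole thing is asked for, a point or a joint stands for the part that bears it (a point fixed in the world has none). Each returns a list of dicts, best first, with "conf" (0 to 1); they miss things now and then, are a little off and sometimes report something else, mostly with a low value. They report only what shows in the picture. A call takes as long as a camera call. They do not tell look-alikes from the thing itself.
- spotter.boxes_of(thing, camera): "xyz" ([x, y, z] in m, in world coordinates, good to about 4 mm: the middle of the surface that is visible of it).
- spotter.landmark_of(thing, camera): "xyz" ([x, y, z] in m, in world coordinates, good to about 4 mm: a listed point, or the origin of a listed thing).
The state is a dict: "time_s": time; "q": joint angles; "dq": joint speeds; "joint_efforts": joint torques, N m; "eef_pos": TCP position; "eef_rot": TCP orientation; "wrist_force": force on the tool from outside, world axes, zero at the start; "torque": the same for the moment, N m; "opening": opening from 0.0 (shut) to 1.0 (fully open); "grasp_force": force on a finger pad.
Only numpy, scipy, OpenCV 4.12 (cv2) and the standard library are available. Lean on these libraries where they do the work, as an engineer would, in place of code of your own. Each camera call takes 0.05 s, during which the arm holds its last target. There are 200 camera calls.

TASK

Get the telescopic rod ready for clamping: first drop the two black-headed clamp screws from the wooden stand into the two screw bores of the aluminium housing, one in each, so that their heads sit flat on it, leaving the rod down. Then take the rod by its top and draw it straight up until the whole yellow band shows above the housing but none of the red band below it, never right out of the bore. Finish holding the rod still and upright there in the gripper (do not let go), and leave the other things on the bench where they are.

Things in the scene. Friction and masses are not known exactly. Their poses are not given: they have to be found in the camera images.
- housing: Aluminium clamp housing on a blue base plate (90 x 150 x 12 mm), fixed to the bench. Origin: centre of its underside, z up, y through the two ears. A square barrel 64 x 64 mm rises to a flat top 100 mm above the bench; its vertical bore, 29.5 mm wide, 88 mm deep, holds the rod. Level with the top, an ear at +y and one at -y (50 mm along x, 30 along y, 26 thick), each with a vertical screw bore.
- screw_bore_1 (a point): Mouth of the screw bore in the +y ear, in the plane of the housing's top, 46 mm from the rod's axis. Through hole 12 mm wide, 26 mm deep, edge chamfered 1.5 mm. Axes as the housing's.
- screw_bore_2 (a point): Mouth of the same kind of screw bore in the -y ear, 46 mm from the rod's axis on the other side. Axes as the housing's.
- rod_grip (a point): On the axis of the steel rod (28 mm diameter, 138 mm long, 0.2 to 0.4 kg, loose), 22 mm below its flat top; z up along the rod. At first it stands on the bore's bottom, top 50 mm above the housing's top; it falls back if let go. Below the rod's top: yellow band at 74 to 94 mm, red band at 106 to 124 mm, hidden at first. Lifted 44 mm, all yellow shows; from 56 mm on, red shows.
- screw_1_head (a point): Centre of the head of a clamp screw, z up along it. Black ribbed round head 18 mm in diameter, 22 mm high (11 mm above and below this point), brass dot on top; smooth steel shank below, 8 mm in diameter, 24 mm long. Loose, 0.04 kg. It stands a little loosely in the wooden stand, head underside 10 mm above the stand's top.
- screw_2_head (a point): The same point of the second, identical clamp screw. Either screw suits either bore.
- stand: Light wooden screw stand, 60 x 150 x 26 mm, fixed to the bench, with three holes 12 mm wide and 14 mm deep in a row along its y: the middle one is empty, the outer two, 45 mm either side, hold the screws. Origin: centre of its underside, z up. Tall cardboard cartons stand behind the work: travel well above it (over 0.2 m).
- pylon: Bystander, to be left alone: silver-grey tubular pylon, 200 mm long. Origin: centre of its underside.
- pot_lid: Bystander, to be left alone: pale blue round lid, 85 mm. Origin: centre of its underside.
- lug_a: Bystander, to be left alone: pale nickel four-armed casting, 73 mm. Origin: centre of its underside.
- pipe_lie: Bystander, to be left alone: white pipe piece lying on the bench, 120 mm long. Origin: centre of its underside.
- collar: Bystander, to be left alone: pale split clamp collar lying flat, 44 mm wide, 22 mm high. Origin: centre of its underside.
- marker: Bystander, to be left alone: red and black marker pen lying on the bench, 137 mm. Origin: centre of its underside.
Mind the look-alikes: they are no part of the job. Of the things that look like the housing, the largest one is meant.

How it is judged:
By the outcome, as a careful person would: the job done as asked, in the order asked, and still so for the second after the job is handed in, while the arm keeps its last pose, push and grip.
It also fails if it takes over 67 s, if anything falls off the work surface, if the arm or the gripper's body presses on something with over 40 N, if the wrist force passes 120 N, or if a joint passes its speed limit or range.

## Working session

There is one attempt and no reset: what is moved stays moved. The work goes in short steps, Python scripts to look and compute and a tool call to move; the robot and the scene stay as the last step left them, time stands still between calls to the robot, and variables do not carry over. Pictures are saved under pics/ and viewed, at most 10 in all, crops included, and the job is handed in when it is done.

Besides the shell and the picture viewer there is one more tool, called after "Call:" by a JSON object that holds its "fn" and its "kwargs", one argument or row to a line. send_rows: Moves the arm, as the interface text tells. Its arguments: {"type":"object","properties":{"series":{"type":"array","items":{"type":"array"}}},"required":["series"]}

```bash
mkdir -p pics; cat > h.py <<'E'
import numpy as np, cv2
from scipy.spatial.transform import Rotation as R
from bench import telemetry, camera, ctrl, spotter
def snap(n,f=None):
    c=camera(n)
    if f: cv2.imwrite('pics/'+f,cv2.cvtColor(c['pixels'],cv2.COLOR_RGB2BGR))
    return c
def rot(c):
    o=np.array(c['orientation'],float)
    return o if o.shape==(3,3) else R.from_quat(np.r_[o[1:],o[0]]).as_matrix()
def proj(c,p):
    v=rot(c).T@(np.array(p)-c['xyz']); v=v*[1,-1,-1]
    u=np.array(c['camera_matrix'])@v; return u[:2]/u[2]
def pix(c,u,v,z):
    d=np.linalg.inv(c['camera_matrix'])@[u,v,1]; d=rot(c)@(d*[1,-1,-1])
    o=np.array(c['xyz']); return o+d*(z-o[2])/d[2]
E
python3 - <<'E'
from h import *
for n in ['scene','top']:
    c=snap(n,n+'0.png'); print(n,{k:v for k,v in c.items() if k!='pixels'})
    for t in ['housing','screw_bore_1','rod_grip','screw_1_head','stand','pylon','collar','lug_a']:
        for r in spotter.landmark_of(t,n)[:5]: print(t,r['conf'],np.round(r['xyz'],4),proj(c,r['xyz']).round())
print(telemetry.get_obs())
E
```

```text
scene {'camera_matrix': array([[487.02333617,   0.        , 316.5583177 ],
       [  0.        , 487.02333617, 201.95014355],
       [  0.        ,   0.        ,   1.        ]]), 'xyz': array([-0.03680437,  1.04034268,  1.3587178 ]), 'orientation': array([-0.2644767 , -0.10316123,  0.35316534,  0.89145055])}
housing 0.93 [8.041e-01 2.506e-01 2.000e-04] [239. 233.]
housing 0.83 [0.8457 0.0882 0.0021] [258. 201.]
housing 0.75 [0.4329 0.1755 0.0017] [338. 264.]
screw_bore_1 0.92 [0.8016 0.2232 0.0744] [242. 215.]
screw_bore_1 0.84 [0.8467 0.1242 0.074 ] [250. 193.]
screw_bore_1 0.75 [0.8128 0.2889 0.0754] [228. 225.]
screw_bore_1 0.72 [0.442  0.2188 0.1027] [330. 254.]
screw_bore_1 0.71 [0.4274 0.1297 0.1049] [348. 237.]
rod_grip 0.47 [0.4354 0.1738 0.1281] [339. 241.]
rod_grip 0.22 [ 0.4036  0.4642 -0.004 ] [297. 334.]
screw_1_head 0.45 [ 0.4235 -0.1196  0.0445] [382. 204.]
stand 0.91 [ 0.4255 -0.1639  0.0019] [386. 204.]
pylon 0.59 [ 0.4674 -0.3402 -0.0006] [397. 174.]
pylon 0.44 [ 0.4246 -0.1662  0.0016] [386. 204.]
collar 0.56 [0.4174 0.3823 0.0019] [308. 311.]
lug_a 0.72 [ 0.4895  
[... 1242 characters left out ...]
. 252.]
{'time_s': 0.9, 'q': array([-1.38027137e+00,  1.80792083e-01,  1.60706778e+00, -5.78670920e-06,
        1.35379500e+00, -2.06284737e-01]), 'dq': array([-0.00037997, -0.00012009,  0.00084172, -0.00100331,  0.00082232,
        0.00078378]), 'joint_efforts': array([-9.64940737e-04, -4.44844902e+01, -3.51681447e+01, -1.90722690e-04,
        7.86264263e-04, -8.58484697e-06]), 'eef_pos': array([ 0.22224381, -0.53029403,  0.23126011]), 'eef_rot': array([-3.11251836e-05,  9.80382116e-01,  1.97106332e-01, -2.58029829e-06]), 'wrist_force': array([-0.06458153,  0.056207  , -0.27615057]), 'torque': array([ 0.08334813, -0.01475737, -0.03310163]), 'grasp_force': 0.0, 'opening': 1.0003054146281223}
```

View pics/scene0.png

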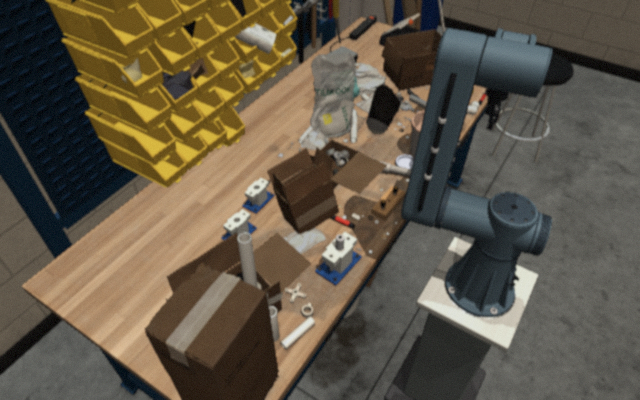

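View pics/top0.png

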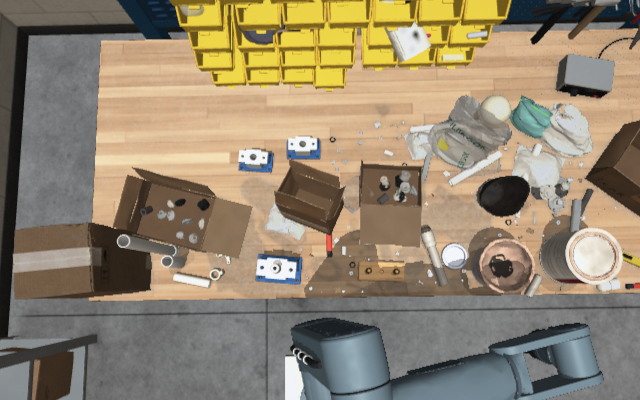

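The scene picture shows the housing with the rod at about (338,255) and the stand with two black screws at about (388,203). The top picture shows the housing at (279,267) and the stand at (382,270), with screws at about (369,269) and (398,268). The two smaller look-alikes are farther back. Next I'll go above the stand.

Call:
{"fn": "send_rows", "kwargs": {
  "series": [
    [[0,0,0],[0,0,60],-1],
    [[0,0,67],[200,365,60],-1],
    [[0,0,67],[200,365,60],-1],
    [[0,0,67],[200,365,60],-1],
    [[0,0,67],[200,365,60],-1],
    [[0,0,67],[200,365,60],-1],
    [[0,0,67],[200,365,60],-1],
    [[0,0,67],[200,365,60],-1],
    [[0,0,67],[200,365,60],-1],
    [[0,0,67],[200,365,60],-1]
  ]
}}

```text
time_s: 2.15
eef_pos: [0.4221, -0.1657, 0.2914]
eef_rot: [0.0, 0.709, 0.705, -0.0]
wrist_force: [-0.9, 0.3, -0.5]
opening: 1.002
grasp_force: 0.0
```

```bash
python3 - <<'E'
from h import *
c=snap('wrist','w1.png'); print(c['xyz'],rot(c).round(2)); o=telemetry.get_obs(); print(o['eef_pos'],o['eef_rot'],o['time_s'],o['q'])
for t in ['screw_1_head','stand']:
    for r in spotter.landmark_of(t,'wrist')[:5]: print(t,r['conf'],np.round(r['xyz'],4),proj(c,r['xyz']).round())
E
```

```text
[ 0.42302415 -0.09680828  0.43318656] [[ 1.    0.    0.  ]
 [-0.    0.96  0.27]
 [-0.   -0.27  0.96]]
[ 0.42192391 -0.16614039  0.29128992] [ 7.28610830e-05  7.09148044e-01  7.05059568e-01 -2.28975063e-04] 2.2 [-6.37574387e-01 -1.49979717e-01  1.82088289e+00 -4.77030091e-04
  1.47061418e+00 -6.31744708e-01]
screw_1_head 0.52 [ 0.4238 -0.1207  0.0472] [321. 136.]
stand 0.17 [ 0.4234 -0.1187  0.0471] [321. 134.]
```

View pics/w1.png

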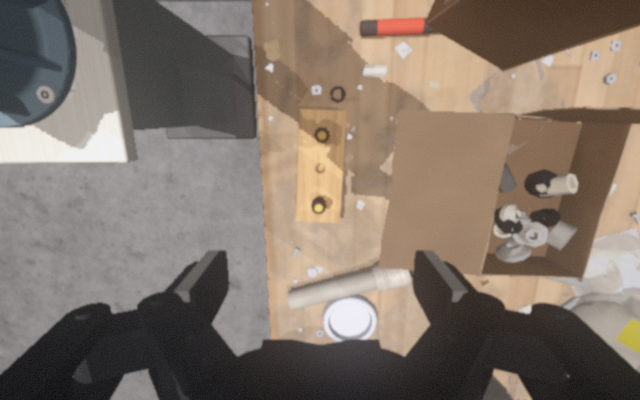

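The wrist picture shows the stand with the screws' brass dots near (322,135) and (319,205), and a carton flap from column 385 on. I'll measure these more exactly.

```bash
python3 - <<'E'
from h import *
c=snap('wrist')
im=c['pixels']; crop=im[115:230,290:360]; cv2.imwrite('pics/w1c.png',cv2.cvtColor(cv2.resize(crop,None,fx=5,fy=5,interpolation=cv2.INTER_CUBIC),cv2.COLOR_RGB2BGR))
for u,v in [(321,136),(319,206)]: print(pix(c,u,v,.047),pix(c,u,v,.058))
for z in (0,.1,.2): print('flap',z,pix(c,388,190,z))
E
```

```text
[ 0.42306794 -0.12116089  0.047     ] [ 0.42306289 -0.12049014  0.058     ]
[ 0.41994078 -0.21029113  0.047     ] [ 0.42002482 -0.20708117  0.058     ]
flap 0 [ 0.51889981 -0.20067089  0.        ]
flap 0.1 [ 0.49673276 -0.17687725  0.1       ]
flap 0.2 [ 0.47456571 -0.15308361  0.2       ]
```

View pics/w1c.png

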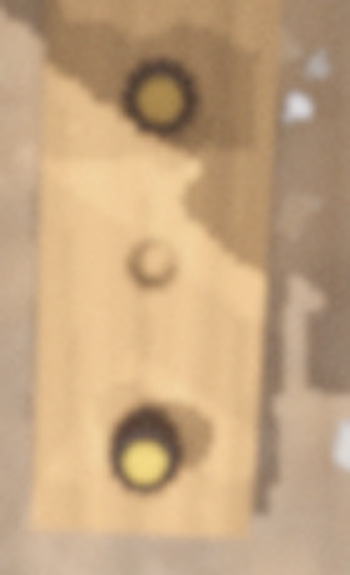

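Call:
{"fn": "send_rows", "kwargs": {
  "series": [
    [[0,0,0],[1.5,46,0],0],
    [[0,0,0],[1.5,46,-60],0],
    [[0,0,0],[1.5,46,-120],0],
    [[0,0,0],[1.5,46,-160],0],
    [[0,0,0],[1.5,46,-170],0],
    [[0,0,0],[1.5,46,-170],0],
    [[0,0,0],[1.5,46,-170],0]
  ]
}}

```text
time_s: 3.22
eef_pos: [0.4251, -0.1204, 0.1232]
eef_rot: [0.002, 0.709, 0.705, 0.0]
wrist_force: [1.0, 0.4, 0.7]
opening: 0.502
grasp_force: 0.0
```

```bash
python3 - <<'E'
from h import *
c=snap('wrist','w2.png'); o=telemetry.get_obs(); print(o['eef_pos'],o['opening'],o['q'])
for r in spotter.landmark_of('screw_1_head','wrist')[:5]: print(r['conf'],np.round(r['xyz'],4),proj(c,r['xyz']).round())
print(proj(c,[.4235,-.1195,.058]),proj(c,[.4235,-.1195,.036]))
for u in (320,321): print([pix(c,u,v,.058) for v in (200,250)])
E
```

```text
[ 0.42507601 -0.12029991  0.12319151] 0.5002114110761927 [-5.45712652e-01  1.09891813e-02  2.03039067e+00 -4.18336902e-06
  1.09660364e+00 -5.40769791e-01]
0.58 [ 0.4232 -0.122   0.0471] [317. 215.]
[317.20667572 216.09395593] [317.42811167 207.16637623]
[array([ 0.42552368, -0.10777807,  0.058     ]), array([ 0.42533423, -0.14539118,  0.058     ])]
[array([ 0.42621684, -0.10778173,  0.058     ]), array([ 0.42606   , -0.14539533,  0.058     ])]
```

View pics/w2.png

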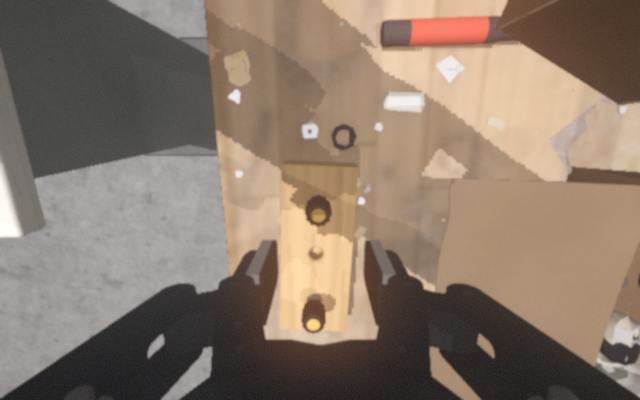

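The picture shows screw 1's dot at (318,215), where predicted. The finger pads stand at about columns 276 and 365, so the screw is centred between them. I'll go down and grip.

Call:
{"fn": "send_rows", "kwargs": {
  "series": [
    [[0,0,0],[0,0,-40],0],
    [[0,0,0],[0,0,-70],0],
    [[0,0,0],[0,0,-85],0],
    [[0,0,0],[0,0,-92],0],
    [[0,0,0],[0,0,-92],0],
    [[0,0,0],[0,0,-92],1],
    [[0,0,0],[0,0,-92],1],
    [[0,0,0],[0,0,-92],1],
    [[0,0,0],[0,0,-92],1],
    [[0,0,0],[0,0,-92],1]
  ]
}}

```text
time_s: 4.58
eef_pos: [0.4246, -0.1198, 0.0301]
eef_rot: [0.001, 0.709, 0.705, 0.0]
wrist_force: [-1.0, 0.3, 6.4]
opening: 0.19
grasp_force: 58.7
```

Call:
{"fn": "send_rows", "kwargs": {
  "series": [
    [[0,0,0],[0,0,30],1],
    [[0,0,0],[0,0,80],1],
    [[0,0,0],[0,0,140],1],
    [[0,0,0],[0,0,200],1],
    [[0,0,0],[0,20,250],1],
    [[0,0,0],[2,80,250],1],
    [[0,0,0],[4,140,250],1],
    [[0,0,0],[6,200,250],1],
    [[0,0,0],[6,230,250],1],
    [[0,0,0],[6,230,250],1]
  ]
}}

```text
time_s: 5.82
eef_pos: [0.429, 0.1125, 0.279]
eef_rot: [-0.0, 0.707, 0.707, -0.0]
wrist_force: [0.1, -1.0, 0.2]
opening: 0.187
grasp_force: 58.8
```

Call:
{"fn": "send_rows", "kwargs": {
  "series": [
    [[0,0,0],[0,0,0],1],
    [[0,0,0],[0,0,0],1]
  ]
}}

```text
time_s: 6.08
eef_pos: [0.4298, 0.1097, 0.2792]
eef_rot: [0.0, 0.709, 0.705, -0.0]
wrist_force: [-0.0, -0.1, 0.6]
opening: 0.188
grasp_force: 58.8
```

```bash
python3 - <<'E'
from h import *
c=snap('wrist','w3.png'); o=telemetry.get_obs(); print(o['eef_pos'],o['opening'],o['q'])
for t in ['housing','rod_grip','screw_bore_1','screw_1_head']:
  for r in spotter.landmark_of(t,'wrist')[:5]: print(t,r['conf'],np.round(r['xyz'],4),proj(c,r['xyz']).round())
E
```

```text
[0.42983263 0.10965965 0.27921825] 0.18683295895070526 [-1.88357598e-02 -1.66320274e-01  1.85903060e+00 -2.02356125e-04
  1.44902781e+00 -1.23635338e-02]
housing 0.87 [ 0.8039  0.254  -0.0015] [619.  51.]
housing 0.8 [0.4352 0.1791 0.0039] [324. 115.]
housing 0.21 [0.43   0.1308 0.1009] [320. 164.]
rod_grip 0.82 [0.4329 0.1799 0.1285] [323. 114.]
screw_bore_1 0.9 [0.4377 0.2226 0.1009] [328.  68.]
screw_bore_1 0.6 [0.4305 0.1321 0.1007] [321. 162.]
screw_1_head 0.97 [0.4291 0.1113 0.2954] [318. 271.]
```

View pics/w3.png

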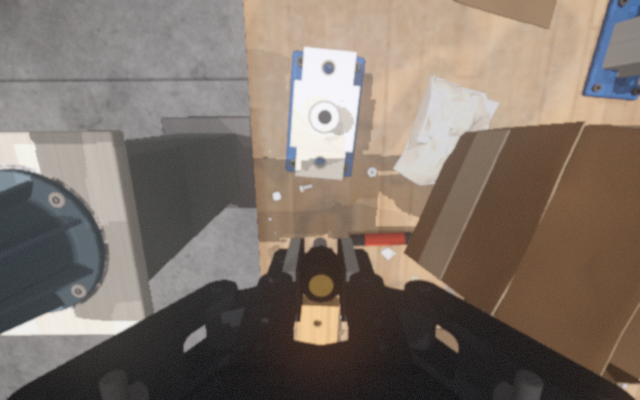

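The picture shows the housing with its ear bores at about (328,68) and (320,162), the rod at (324,117), and the held screw's brass dot at (320,286).

```bash
python3 - <<'E'
from h import *
c=snap('wrist'); im=c['pixels'].astype(int)
def blob(m,x0,y0,w):
    s=m[y0-w:y0+w+1,x0-w:x0+w+1]; v,u=np.nonzero(s); return u.mean()+x0-w,v.mean()+y0-w,len(u)
g=im.max(2)
for x,y in [(328,68),(320,162)]:
    u,v,n=blob(g<125,x,y,9); print('bore',u,v,n,pix(c,u,v,.098),g[y-9:y+10:3,x-9:x+10:3].tolist())
y=(im[...,0]-im[...,2]>60)&(im[...,0]>110)
u,v,n=blob(y,320,285,13); o=telemetry.get_obs()['eef_pos']
for z in (.304,.307): print('dot',u,v,n,pix(c,u,v,z)-o)
E
```

```text
bore nan nan 0 [nan nan nan] [[249, 248, 244, 239, 242, 249, 249], [250, 239, 198, 172, 198, 236, 249], [249, 208, 139, 152, 138, 207, 247], [247, 188, 155, 173, 171, 193, 246], [249, 215, 161, 142, 144, 213, 247], [249, 242, 197, 173, 196, 242, 250], [250, 250, 247, 244, 246, 250, 250]]
bore 319.0 159.0 1 [0.4288741  0.13573698 0.098     ] [[246, 245, 245, 245, 244, 245, 245], [245, 243, 224, 206, 231, 245, 245], [212, 188, 132, 128, 148, 207, 212], [174, 143, 138, 136, 130, 162, 180], [196, 167, 131, 128, 138, 183, 201], [206, 202, 175, 164, 181, 205, 207], [207, 205, 205, 205, 205, 206, 205]]
dot 320.74871794871797 285.2307692307692 390 [ 0.00068871 -0.00052603  0.02470569]
dot 320.74871794871797 285.2307692307692 390 [0.00069694 0.00124607 0.02770569]<stdin>:4: RuntimeWarning: Mean of empty slice.
  ret = ret.dtype.type(ret / rcount)
```

Call:
{"fn": "send_rows", "kwargs": {
  "series": [
    [[0,0,0],[3,50,0],1],
    [[0,0,0],[7,100,0],1],
    [[0,0,0],[7,112,-20],1],
    [[0,0,0],[7,112,-70],1],
    [[0,0,0],[7,112,-110],1],
    [[0,0,0],[7,112,-140],1],
    [[0,0,0],[7,112,-150],1],
    [[0,0,0],[7,112,-150],1],
    [[0,0,0],[7,112,-150],1]
  ]
}}

```text
time_s: 7.5
eef_pos: [0.4379, 0.2229, 0.1308]
eef_rot: [0.001, 0.709, 0.705, 0.001]
wrist_force: [1.2, 0.2, -0.8]
opening: 0.189
grasp_force: 58.8
```

```bash
python3 - <<'E'
from h import *
c=snap('wrist','w4.png'); o=telemetry.get_obs(); print(o['eef_pos'],o['wrist_force'])
for t in ['housing','screw_bore_1','screw_1_head']:
  for r in spotter.landmark_of(t,'wrist')[:3]: print(t,r['conf'],np.round(r['xyz'],4),proj(c,r['xyz']).round())
print(proj(c,[.4378,.2228,.1]))
E
```

```text
[0.43793884 0.22291516 0.13083193] [ 0.77706444 -0.3200825   0.61150845]
housing 0.57 [0.4339 0.1778 0.0032] [316. 242.]
housing 0.3 [0.432  0.1762 0.1302] [309. 337.]
screw_bore_1 0.56 [0.4366 0.2237 0.1039] [317. 237.]
screw_1_head 0.71 [0.4385 0.2248 0.1472] [321. 271.]
[319.2934779  235.86269525]
```

View pics/w4.png

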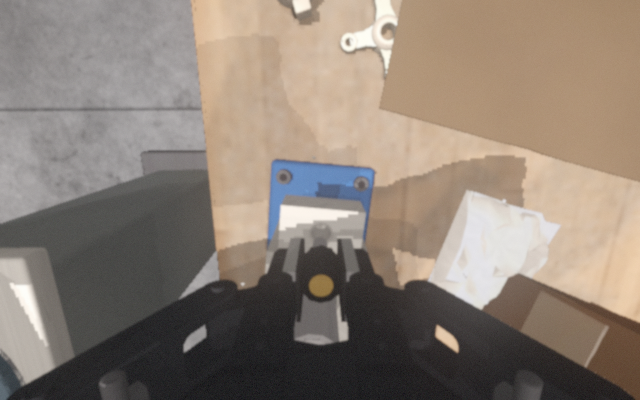

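The picture shows the screw above the +y ear, with the far rim of the bore at about (320,228), which agrees with the estimate. I'll lower it slowly.

Call:
{"fn": "send_rows", "kwargs": {
  "series": [
    [[0,0,0],[-0.5,0,-8],1],
    [[0,0,0],[-0.5,0,-13],1],
    [[0,0,0],[-0.5,0,-17],1],
    [[0,0,0],[-0.5,0,-17],1]
  ]
}}

```text
time_s: 8.2
eef_pos: [0.4362, 0.2226, 0.1119]
eef_rot: [-0.0, 0.709, 0.705, -0.0]
wrist_force: [1.0, -0.4, -0.8]
opening: 0.19
grasp_force: 58.8
```

Call:
{"fn": "send_rows", "kwargs": {
  "series": [
    [[0,0,0],[0,0,-3],1],
    [[0,0,0],[0,0,-6],1],
    [[0,0,0],[0,0,-8],1],
    [[0,0,0],[0,0,-8],1]
  ]
}}

```text
time_s: 8.7
eef_pos: [0.4363, 0.2227, 0.1042]
eef_rot: [0.0, 0.709, 0.705, 0.0]
wrist_force: [1.0, 0.7, -1.2]
opening: 0.191
grasp_force: 58.8
```

No contact force, so the shank is in the bore. I'll release it.

Call:
{"fn": "send_rows", "kwargs": {
  "series": [
    [[0,0,0],[0,0,0],0],
    [[0,0,0],[0,0,0],0],
    [[0,0,0],[0,0,0],0],
    [[0,0,0],[0,0,0],0],
    [[0,0,0],[0,0,30],0],
    [[0,0,0],[0,0,80],0],
    [[0,0,0],[0,0,140],0],
    [[0,0,0],[0,0,190],0],
    [[0,0,0],[-5,-60,190],0],
    [[0,0,0],[-8,-112,190],0]
  ]
}}

```text
time_s: 9.95
eef_pos: [0.4281, 0.1098, 0.2952]
eef_rot: [0.001, 0.708, 0.706, 0.001]
wrist_force: [-0.4, -0.2, 0.4]
opening: 0.498
grasp_force: 0.0
```

```bash
python3 - <<'E'
from h import *
c=snap('wrist','w5.png'); o=telemetry.get_obs(); print(o['eef_pos'],o['wrist_force'])
for t in ['housing','rod_grip','screw_bore_1','screw_1_head']:
  for r in spotter.landmark_of(t,'wrist')[:3]: print(t,r['conf'],np.round(r['xyz'],4),proj(c,r['xyz']).round())
cv2.imwrite('pics/w5c.png',cv2.cvtColor(cv2.resize(c['pixels'][20:220,240:420],None,fx=3,fy=3),cv2.COLOR_RGB2BGR))
E
```

```text
[0.42795104 0.10457949 0.29463476] [ 4.06655268 -3.2891998   0.50509061]
housing 0.84 [ 0.8027  0.254  -0.0017] [607.  55.]
housing 0.75 [0.434  0.1761 0.0025] [324. 118.]
rod_grip 0.72 [0.4331 0.1763 0.1284] [325. 118.]
screw_bore_1 0.77 [0.4363 0.2186 0.1019] [328.  75.]
screw_bore_1 0.72 [0.4307 0.1346 0.1005] [322. 158.]
screw_1_head 0.89 [0.438  0.2244 0.115 ] [330.  67.]
```

View pics/w5c.png

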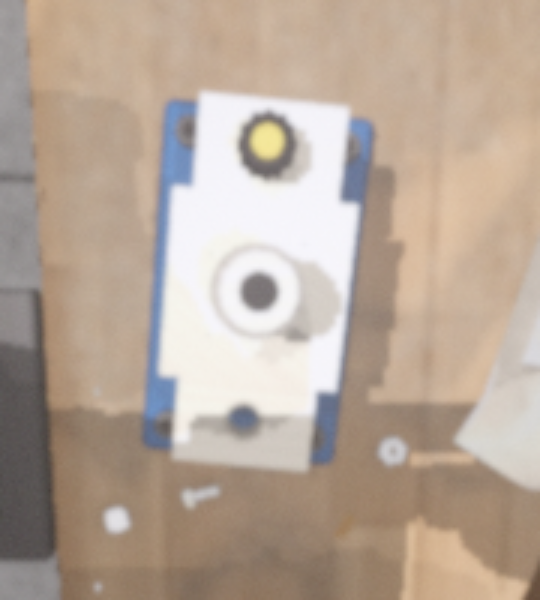

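The crop shows screw 1's head seated on the +y ear at crop (268,143), and the other bore free at crop (243,420). Screw 2 is next.

Call:
{"fn": "send_rows", "kwargs": {
  "series": [
    [[0,0,0],[-2,-60,0],0],
    [[0,0,0],[-3,-120,0],0],
    [[0,0,0],[-5,-180,0],0],
    [[0,0,0],[-6,-240,0],0],
    [[0,0,0],[-7,-290,0],0],
    [[0,0,0],[-8,-320,-20],0],
    [[0,0,0],[-8,-320,-80],0],
    [[0,0,0],[-8,-320,-140],0],
    [[0,0,0],[-8,-320,-173],0],
    [[0,0,0],[-8,-320,-173],0]
  ]
}}

```text
time_s: 11.45
eef_pos: [0.4191, -0.2067, 0.1186]
eef_rot: [-0.003, 0.708, 0.706, -0.0]
wrist_force: [-0.6, -0.1, 0.8]
opening: 0.505
grasp_force: 0.0
```

Call:
{"fn": "send_rows", "kwargs": {
  "series": [
    [[0,0,0],[0,0,0],0],
    [[0,0,0],[0,0,0],0]
  ]
}}

```text
time_s: 11.7
eef_pos: [0.4217, -0.2101, 0.1233]
eef_rot: [0.002, 0.708, 0.706, 0.0]
wrist_force: [0.4, 0.6, 0.7]
opening: 0.502
grasp_force: 0.0
```

```bash
python3 - <<'E'
from h import *
c=snap('wrist','w6.png'); o=telemetry.get_obs(); print(o['eef_pos'],o['q'])
for r in spotter.landmark_of('screw_1_head','wrist')[:3]: print(r['conf'],np.round(r['xyz'],4),proj(c,r['xyz']).round())
im=c['pixels'].astype(int); y=((im[...,0]-im[...,2]>70)&(im[...,0]>130)).astype(np.uint8)
p=proj(c,[.420,-.209,.058]).round().astype(int); print(p)
s=y[p[1]-25:p[1]+26,p[0]-25:p[0]+26]; n,l,st,ce=cv2.connectedComponentsWithStats(s)
for i in range(1,n):
    if 40<st[i,4]<600: u,v=ce[i]+p-25; print(st[i],u,v,pix(c,u,v,.058))
E
```

```text
[ 0.42149089 -0.2100314   0.12313125] [-7.15142373e-01  7.78898487e-02  1.96053492e+00  2.95449186e-05
  1.09962674e+00 -7.11022626e-01]
[317 216]
[ 18  18  14  14 147] 316.42857142857144 215.33333333333334 [ 0.4195657  -0.20863985  0.058     ]
```

The dot lies where I expected, so I'll go down and grip.

Call:
{"fn": "send_rows", "kwargs": {
  "series": [
    [[0,0,0],[0,1,-40],0],
    [[0,0,0],[0,1,-70],0],
    [[0,0,0],[0,1,-85],0],
    [[0,0,0],[0,1,-91],0],
    [[0,0,0],[0,1,-91],0],
    [[0,0,0],[0,1,-91],1],
    [[0,0,0],[0,1,-91],1],
    [[0,0,0],[0,1,-91],1],
    [[0,0,0],[0,1,-91],1],
    [[0,0,0],[0,1,-91],1]
  ]
}}

```text
time_s: 13.05
eef_pos: [0.4209, -0.2089, 0.0312]
eef_rot: [0.001, 0.709, 0.706, 0.0]
wrist_force: [-1.3, 0.4, 5.8]
opening: 0.189
grasp_force: 58.5
```

Call:
{"fn": "send_rows", "kwargs": {
  "series": [
    [[0,0,0],[0,0,30],1],
    [[0,0,0],[0,0,80],1],
    [[0,0,0],[0,0,140],1],
    [[0,0,0],[0,0,200],1],
    [[0,0,0],[0,20,250],1],
    [[0,0,0],[2,80,250],1],
    [[0,0,0],[4,140,250],1],
    [[0,0,0],[6,200,250],1],
    [[0,0,0],[8,240,250],1],
    [[0,0,0],[8,260,250],1]
  ]
}}

```text
time_s: 14.3
eef_pos: [0.4278, 0.0538, 0.2802]
eef_rot: [-0.0, 0.708, 0.706, 0.0]
wrist_force: [0.5, -0.9, -0.3]
opening: 0.183
grasp_force: 58.6
```

Call:
{"fn": "send_rows", "kwargs": {
  "series": [
    [[0,0,0],[0,20,0],1],
    [[0,0,0],[0,20,0],1],
    [[0,0,0],[0,20,0],1]
  ]
}}

```text
time_s: 14.68
eef_pos: [0.4281, 0.0713, 0.2802]
eef_rot: [0.0, 0.709, 0.706, -0.0]
wrist_force: [0.2, 0.3, -0.9]
opening: 0.187
grasp_force: 58.6
```

```bash
python3 - <<'E'
from h import *
c=snap('wrist','w7.png'); o=telemetry.get_obs()['eef_pos']; print(o)
for t in ['housing','rod_grip','screw_bore_1','screw_1_head']:
  for r in spotter.landmark_of(t,'wrist')[:3]: print(t,r['conf'],np.round(r['xyz'],4),proj(c,r['xyz']).round())
im=c['pixels'].astype(int); y=((im[...,0]-im[...,2]>60)&(im[...,0]>110)).astype(np.uint8)
s=y[270:302,305:337]; n,l,st,ce=cv2.connectedComponentsWithStats(s)
for i in range(1,n):
    if st[i,4]>40: u,v=ce[i]+[305,270]; print(st[i],u,v,pix(c,u,v,o[2]+.028)-o)
E
```

```text
[0.42820862 0.07105211 0.28020056]
housing 0.76 [0.8012 0.2508 0.    ] [626.  20.]
housing 0.71 [0.4369 0.1789 0.0036] [327.  84.]
rod_grip 0.89 [0.4295 0.1775 0.1272] [321.  72.]
screw_bore_1 0.9 [0.4307 0.1324 0.0987] [322. 124.]
screw_bore_1 0.59 [0.4366 0.2249 0.1003] [328.  21.]
screw_1_head 0.84 [0.4366 0.2212 0.1073] [329.  23.]
[  5   6  23  20 371] 320.68194070080864 285.5363881401617 [0.00058488 0.00164    0.028     ]
```

Call:
{"fn": "send_rows", "kwargs": {
  "series": [
    [[0,0,0],[2,50,0],1],
    [[0,0,0],[2,60,-10],1],
    [[0,0,0],[2,60,-60],1],
    [[0,0,0],[2,60,-110],1],
    [[0,0,0],[2,60,-140],1],
    [[0,0,0],[2,60,-150],1],
    [[0,0,0],[2,60,-156],1],
    [[0,0,0],[2,60,-156],1],
    [[0,0,0],[2,60,-156],1]
  ]
}}

```text
time_s: 16.05
eef_pos: [0.4312, 0.1317, 0.1254]
eef_rot: [0.001, 0.709, 0.705, 0.001]
wrist_force: [0.2, 0.9, -0.0]
opening: 0.19
grasp_force: 58.6
```

Call:
{"fn": "send_rows", "kwargs": {
  "series": [
    [[0,0,0],[0,0,-4],1],
    [[0,0,0],[0,0,-8],1],
    [[0,0,0],[0,0,-12],1],
    [[0,0,0],[0,0,-12],1]
  ]
}}

```text
time_s: 16.55
eef_pos: [0.4298, 0.1317, 0.1118]
eef_rot: [-0.0, 0.709, 0.705, -0.0]
wrist_force: [-0.4, -0.3, -0.4]
opening: 0.192
grasp_force: 58.6
```

Call:
{"fn": "send_rows", "kwargs": {
  "series": [
    [[0,0,0],[0,0,-4],1],
    [[0,0,0],[0,0,-8],1],
    [[0,0,0],[0,0,-8],1]
  ]
}}

```text
time_s: 16.92
eef_pos: [0.4299, 0.1317, 0.1039]
eef_rot: [-0.0, 0.709, 0.705, -0.0]
wrist_force: [0.6, -1.0, -1.1]
opening: 0.189
grasp_force: 58.6
```

Call:
{"fn": "send_rows", "kwargs": {
  "series": [
    [[0,0,0],[0,0,0],0],
    [[0,0,0],[0,0,0],0],
    [[0,0,0],[0,0,0],0],
    [[0,0,0],[0,0,0],0],
    [[0,0,0],[0,0,30],0],
    [[0,0,0],[0,0,80],0],
    [[0,0,0],[0,0,140],0],
    [[0,0,0],[0,-20,170],0],
    [[0,0,0],[0,-20,170],0],
    [[0,0,0],[0,-20,170],0]
  ]
}}

```text
time_s: 18.18
eef_pos: [0.4296, 0.1118, 0.2732]
eef_rot: [-0.001, 0.709, 0.705, -0.0]
wrist_force: [-0.7, 0.8, -0.9]
opening: 0.498
grasp_force: 0.0
```

```bash
python3 - <<'E'
from h import *
c=snap('wrist'); o=telemetry.get_obs()['eef_pos']; print(o)
for t in ['housing','rod_grip','screw_bore_1','screw_1_head']:
  for r in spotter.landmark_of(t,'wrist')[:3]: print(t,r['conf'],np.round(r['xyz'],4),proj(c,r['xyz']).round())
print(proj(c,[.4342,.1775,.15]))
cv2.imwrite('pics/w8c.png',cv2.cvtColor(cv2.resize(c['pixels'][0:200,240:420],None,fx=3,fy=3),cv2.COLOR_RGB2BGR))
E
```

```text
[0.42933845 0.11190661 0.27272152]
housing 0.87 [8.037e-01 2.528e-01 8.000e-04] [625.  54.]
housing 0.7 [0.4358 0.1747 0.0041] [325. 121.]
housing 0.65 [0.5426 0.0112 0.0036] [400. 239.]
rod_grip 0.72 [0.4326 0.1766 0.1273] [323. 121.]
rod_grip 0.36 [0.4344 0.1748 0.0027] [324. 121.]
screw_bore_1 0.82 [0.4308 0.1338 0.1017] [321. 164.]
screw_bore_1 0.61 [0.4356 0.222  0.1012] [326.  71.]
screw_1_head 0.65 [0.4372 0.2224 0.1119] [328.  68.]
[325.25655231 120.00386927]
```

View pics/w8c.png

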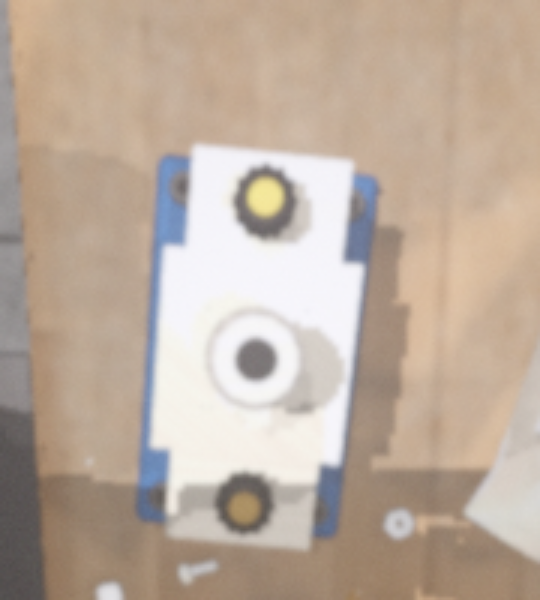

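The crop shows both screw heads seated on the ears, at crop (265,200) and (243,503). The rod's centre is at crop (256,360), which matches (0.434, 0.1775). Next I'll grip the rod.

Call:
{"fn": "send_rows", "kwargs": {
  "series": [
    [[0,0,0],[4,40,0],-0.4],
    [[0,0,0],[4,66,0],-0.4],
    [[0,0,0],[4,66,-50],-0.4],
    [[0,0,0],[4,66,-90],-0.4],
    [[0,0,0],[4,66,-105],-0.4],
    [[0,0,0],[4,66,-105],-0.4]
  ]
}}

```text
time_s: 19.18
eef_pos: [0.4338, 0.1776, 0.1687]
eef_rot: [-0.001, 0.709, 0.705, -0.001]
wrist_force: [0.3, 0.1, -0.2]
opening: 0.7
grasp_force: 0.0
```

Call:
{"fn": "send_rows", "kwargs": {
  "series": [
    [[0,0,0],[0,0,-20],-0.4],
    [[0,0,0],[0,0,-40],-0.4],
    [[0,0,0],[0,0,-52],-0.4],
    [[0,0,0],[0,0,-56],-0.4],
    [[0,0,0],[0,0,-56],-0.4],
    [[0,0,0],[0,0,-56],-0.4]
  ]
}}

```text
time_s: 19.92
eef_pos: [0.4349, 0.1778, 0.1141]
eef_rot: [0.0, 0.709, 0.705, 0.001]
wrist_force: [-0.4, -0.2, -0.5]
opening: 0.707
grasp_force: 0.0
```

Call:
{"fn": "send_rows", "kwargs": {
  "series": [
    [[0,0,0],[0,0,0],1],
    [[0,0,0],[0,0,0],1],
    [[0,0,0],[0,0,0],1],
    [[0,0,0],[0,0,0],1],
    [[0,0,0],[0,0,0],1],
    [[0,0,0],[0,0,0],1]
  ]
}}

```text
time_s: 20.68
eef_pos: [0.4344, 0.1777, 0.1138]
eef_rot: [0.0, 0.709, 0.705, 0.0]
wrist_force: [-3.0, -0.2, 5.8]
opening: 0.313
grasp_force: 59.0
```

Call:
{"fn": "send_rows", "kwargs": {
  "series": [
    [[0,0,0],[0,0,4],1],
    [[0,0,0],[0,0,9],1],
    [[0,0,0],[0,0,14],1],
    [[0,0,0],[0,0,19],1],
    [[0,0,0],[0,0,24],1],
    [[0,0,0],[0,0,24],1]
  ]
}}

```text
time_s: 21.42
eef_pos: [0.4344, 0.1777, 0.1377]
eef_rot: [0.0, 0.709, 0.706, 0.0]
wrist_force: [-0.1, 0.2, -3.1]
opening: 0.309
grasp_force: 59.2
```

Call:
{"fn": "send_rows", "kwargs": {
  "series": [
    [[0,0,0],[0,0,5],1],
    [[0,0,0],[0,0,10],1],
    [[0,0,0],[0,0,15],1],
    [[0,0,0],[0,0,20],1],
    [[0,0,0],[0,0,24],1],
    [[0,0,0],[0,0,26],1],
    [[0,0,0],[0,0,26],1],
    [[0,0,0],[0,0,26],1],
    [[0,0,0],[0,0,26],1]
  ]
}}

```text
time_s: 22.55
eef_pos: [0.4341, 0.1776, 0.1631]
eef_rot: [-0.0, 0.709, 0.705, -0.0]
wrist_force: [-0.4, -0.2, -2.2]
opening: 0.312
grasp_force: 59.2
```

```bash
python3 - <<'E'
from h import *
c=snap('scene'); o=telemetry.get_obs(); print(o['eef_pos'],o['eef_rot'],o['wrist_force'],o['torque'],o['opening'],o['grasp_force'])
for r in spotter.landmark_of('rod_grip','scene')[:3]: print(r['conf'],np.round(r['xyz'],4))
for r in spotter.landmark_of('screw_1_head','scene')[:3]: print('s',r['conf'],np.round(r['xyz'],4))
cv2.imwrite('pics/s9c.png',cv2.cvtColor(cv2.resize(c['pixels'][200:290,290:390],None,fx=6,fy=6,interpolation=cv2.INTER_CUBIC),cv2.COLOR_RGB2BGR))
E
```

```text
[0.4341413  0.17765487 0.16312791] [-1.07975855e-04  7.08751044e-01  7.05458667e-01 -1.25246873e-04] [-0.02114145  0.10689468 -3.86076399] [ 0.05653953 -0.01856116 -0.07713841] 0.31394694583584865 59.18504762928933
s 0.46 [0.4368 0.2227 0.1092]
```

View pics/s9c.png

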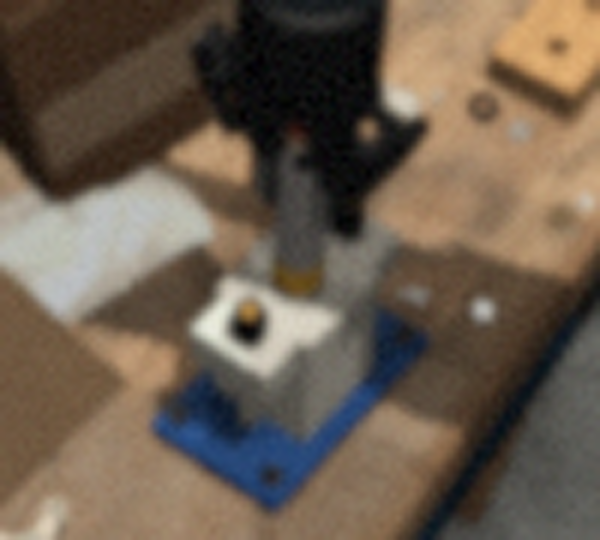

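The scene crop shows the rod raised with the yellow band at about crop (298,278), no red, and screw 1 still seated. I'll check the band's height by projection.

```bash
python3 - <<'E'
from h import *
c=snap('scene'); im=c['pixels']
# camera-facing surface line of the rod
a=np.array([.4342,.1777]); d=c['xyz'][:2]-a; s=a+d/np.linalg.norm(d)*.014
for z in np.arange(.094,.142,.003):
    u,v=proj(c,[*s,z]); p=cv2.getRectSubPix(im,(3,1),(float(u),float(v))).mean((0,1)); print(round(z,3),round(u,1),round(v,1),p.round())
E
```

```text
0.094 338.0 251.5 [206. 199. 185.]
0.097 338.1 250.9 [195. 189. 175.]
0.1 338.1 250.3 [174. 167. 154.]
0.103 338.1 249.8 [150. 142. 129.]
0.106 338.2 249.2 [124. 114.  99.]
0.109 338.2 248.6 [108.  94.  72.]
0.112 338.2 248.1 [98. 80. 48.]
0.115 338.3 247.5 [99. 77. 39.]
0.118 338.3 246.9 [101.  75.  32.]
0.121 338.3 246.3 [99. 73. 30.]
0.124 338.4 245.8 [96. 72. 33.]
0.127 338.4 245.2 [91. 72. 40.]
0.13 338.4 244.6 [87. 73. 49.]
0.133 338.5 244.0 [83. 73. 60.]
0.136 338.5 243.4 [78. 72. 63.]
0.139 338.5 242.8 [75. 71. 66.]
```

The yellow band reads as about 0.108–0.129 m high, clear of the housing's top at 0.100 m, and no red shows. This fits the 49 mm lift without slip, so I'm handing in.

```bash
python3 -c "
from bench import ctrl; print(ctrl.hand_in())"
```

```text
the job is handed in; nothing more can be done
None
```

I handed the job in at about 23 s: both clamp screws are seated in the housing's ear bores, and the gripper is holding the rod upright, lifted about 49 mm, with all the yellow band and no red showing.

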